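# Sweep turned wheels through the gate of the sorting tray

## Robot

A 7-joint arm with a two-finger parallel gripper is mounted at the origin on the work surface. World frame = base frame: x ahead of the robot, y to its left, z up, the work surface at z = 0. Lengths are in m, angles in rad, forces in N, time in s.
With the tool pointing down it reaches from about 0.4 to 0.85 m from the base axis. Payload 4.5 kg.
Tool frame: the origin (TCP) lies midway between the tips of the shut fingers; the grasp point (between the pads) lies 19 mm behind it; z points along the fingers, y is the line along which they close (so a half turn about z gives the same grasp; the last joint's range is limited). The gripper opens to 88 mm and grips with 3 to 60 N. Pads are 18 mm wide; open, the fingers measure 123 mm over their backs; the gripper's body (75 mm by 187 mm) begins 45 mm behind the grasp point.
Start: joints at [-1.14, 0.689, -0.195, 1.565, 0.157, 0.902, -0.215], TCP at [0.242, 0.576, 0.239] pointing down, gripper open.
Joint ranges: [-3.01, 3.01], [-0.46, 2.08], [-1.47, 1.51], [0.13, 2.56], [-1, 4.14], [0.04, 2.09], [-2.66, 2.66]. Speed limits (rad/s): [2.57, 2.57, 3.14, 3.14, 3.14, 3.14, 3.14].

## Interface

Orientations are given as a unit quaternion [w, x, y, z].
In Python, from cell import ctrl, camera, order, nets gives the robot as it stands.
- The arm moves only by the tool carry_out, never from a script. Its argument "rows" is a list of rows, each an object of numbers: "grip": the finger opening in m, from 0 to 0.0881; "dx", "dy", "dz": the shift along the tool's x, y, z in m; "wx", "wy", "wz": the turn, a rotation vector about the tool's x, y, z in rad. A call has 1 to 8 rows; each row shifts and turns the commanded pose from where the row before left it, along the tool's axes as they then stand; what a row does not reach is not made up. A row lasts 1/12 s, in which the tool goes at most 41.7 mm and 7.16 degrees, less where a joint would pass 70% of its speed; a pose out of reach is approached as far as the arm can. A call is refused whole if a number of a shift passes 0.0417 or a number of a turn 0.125, either way. A call with a gripper value outside its range is refused whole. The fingers move at their own pace and stop on an object; "grip_force" is the grip in N (left out, the last holds). Time passes only in rows, so rows that do not move let the fingers close. It gives the time, the measured TCP pose, the force, the opening and the grip force at its end, in the units of the state.
- ctrl.observe(): the state, without advancing time (a new reading comes with each control period).
- camera(name): name is "side" or "top"; returns a dict with "image" (400x640x3 uint8, red, green, blue), "fx", "fy", "cx", "cy" (pixels), "pose" (4x4, takes a point from camera to world coordinates). Camera axes: x right, y down, z forward; pixel columns grow to the right and rows downward; lengths in m; the calibration is good to about 2 mm. A picture is of the moment at which its call begins. There is no depth.
- order.close_job(): hands the job in; it is judged then, once.
Trained networks look in the newest picture that a camera, given by its name, has taken for a name from the list of things; names that differ only in an ending like _2 or _b are one class to them, and where a whole thing is asked for, a point or a joint stands for the part that bears it (a point fixed in the world has none). Each returns a list of dicts, best first, with "conf" (0 to 1); they miss things now and then, are a little off and sometimes report something else, mostly with a low value. They report only what shows in the picture. A call takes as long as a camera call.
- nets.find_in(camera, thing): "box" ([left, top, right, bottom] in pixels, round what is visible of it).
- nets.outline_of(camera, thing): "pixels" (400x640 bool, what is visible of it) and "box" ([left, top, right, bottom] in pixels, round what is visible of it).
The state is a dict: "t": time; "qpos": joint angles; "qd": joint speeds; "joint_efforts": joint torques, N m; "ee_pos": TCP position; "ee_rot": TCP orientation; "wrist_force": force on the tool from outside, world axes, zero at the start; "torque": the same for the moment, N m; "width": finger opening in m; "grip_force": force on a finger pad.
Only numpy, scipy, OpenCV 4.12 (cv2) and the standard library are available. Lean on these libraries where they do the work, as an engineer would, in place of code of your own. Each camera call takes 0.05 s, during which the arm holds its last target. There are 200 camera calls.

## Task

On the sorting tray, sweep the three loose dark wooden wheels with your fingertips, one at a time, through the gap in the yellow fence, so that each drops down into the green-floored pocket behind it before the next one follows. Keep the wheels on the deck as you push them: do not pick them up. Leave the pale knob, the brass ferrule, the wax jar and the chisel where they are.

Things in the scene. Friction and masses are not known exactly. Their poses are not given: they have to be found in the camera images.
- tray: plywood sorting tray, fixed. Origin on the bench, z up, +y = sweeping direction. Flat deck 85 mm above the bench, spanning x -150..150, y -200..50 mm. Rims 12 mm high above the deck, 8 mm thick, stand just outside its back and sides (sides only from y -200 to 0). At y = 50 the deck ends in a sharp drop into the pocket
- pocket_in (a point): centre of the pocket's green floor, 8 mm above the bench, 77 mm below the deck; axes parallel to the tray's. Inside, the open pocket reaches 85 mm either way along the tray's x and 50 mm either way along y; outer walls 95 mm above the bench
- gate_mid (a point): middle of the gate, a 54 mm wide gap (along the tray's x) in the fixed yellow fence, at deck height on the fence's inner face, which is also the deck's edge. Axes parallel to the tray's. Fence 8 mm thick (from here towards +y), 28 mm high, reaching 180 mm to each side. The gate lies up to 30 mm off the tray's middle, differently at each start
- wheel_a_mid (a point): loose turned walnut (dark brown) toy wheel with a small brass bush: a flat disc 40 mm in diameter and 14 mm thick, about 20 g, lying flat on the tray's deck at the start; this point is its centre, half-way up (92 mm above the bench at the start)
- wheel_b_mid (a point): loose turned walnut (dark brown) toy wheel with a small brass bush: a flat disc 40 mm in diameter and 14 mm thick, about 20 g, lying flat on the tray's deck at the start; this point is its centre, half-way up (92 mm above the bench at the start)
- wheel_c_mid (a point): loose turned walnut (dark brown) toy wheel with a small brass bush: a flat disc 40 mm in diameter and 14 mm thick, about 20 g, lying flat on the tray's deck at the start; this point is its centre, half-way up (92 mm above the bench at the start)
- knob_mid (a point): bystander: loose pale turned drawer knob standing in one rear corner of the deck, 30 mm in diameter and 38 mm tall; point at its centre
- ferrule_mid (a point): bystander: loose brass ferrule (short tube) standing in the other rear corner of the deck, 28 mm in diameter, 24 mm tall; point at its centre
- wax_mid (a point): bystander: amber glass wax jar with dark lid standing on the bench behind the tray's rear rim, 64 mm in diameter, 70 mm tall; point at its centre
- chisel_mid (a point): bystander: turning chisel lying on the bench beyond the pocket's outer wall, about 290 mm long, 26 mm thick: its wooden handle runs 140 mm towards its own -y from this point, its blade 150 mm towards +y

How it is judged:
By the outcome, as a careful person would: the job done as asked, in the order asked, and still so for the second after the job is handed in, with the robot touching nothing.
It also fails if it takes over 53 s, if anything falls off the work surface, if the arm or the gripper's body presses on something with over 40 N, if the wrist force passes 120 N, or if a joint passes its speed limit or range.

## Working session

There is one attempt and no reset: what is moved stays moved. The work goes in short steps, Python scripts to look and compute and a tool call to move; the robot and the scene stay as the last step left them, time stands still between calls to the robot, and variables do not carry over. Pictures are saved under pics/ and viewed, at most 10 in all, crops included, and the job is handed in when it is done.

Besides the shell and the picture viewer there is one more tool, called as name(argument=value, ...) on one line, values as JSON. carry_out: Moves the arm, as the interface text tells. Its arguments: {"type":"object","properties":{"rows":{"type":"array","items":{"type":"object","properties":{"grip":{"type":"number"},"dx":{"type":"number"},"dy":{"type":"number"},"dz":{"type":"number"},"wx":{"type":"number"},"wy":{"type":"number"},"wz":{"type":"number"}}}},"grip_force":{"type":"number"}},"required":["rows"]}

```bash
mkdir -p pics
cat > h.py <<'E'
import numpy as np,cv2
from cell import ctrl,camera,order,nets
def ray(c,u,v,z):
    P=np.array(c["pose"]);d=P[:3,:3]@np.array([(u-c["cx"])/c["fx"],(v-c["cy"])/c["fy"],1.]);o=P[:3,3]
    return o+d*(z-o[2])/d[2]
def proj(c,p):
    P=np.array(c["pose"]);q=P[:3,:3].T@(np.array(p)-P[:3,3]);return c["fx"]*q[0]/q[2]+c["cx"],c["fy"]*q[1]/q[2]+c["cy"]
def save(c,n): cv2.imwrite(f"pics/{n}.png",np.ascontiguousarray(c["image"][:,:,::-1]))
E
python3 - <<'E'
from h import *
for n in("top","side"):
    c=camera(n);save(c,n+"0");print(n,np.round(c["pose"],3).tolist(),c["fx"])
    for t in("wheel_a_mid","knob_mid","ferrule_mid","wax_mid","chisel_mid","tray"):
        for r in nets.find_in(n,t)[:4]:
            b=r["box"];print(t,np.round(b),round(r["conf"],2),np.round(ray(c,(b[0]+b[2])/2,(b[1]+b[3])/2,.092),3))
s=ctrl.observe();print(s["t"],s["ee_pos"],s["ee_rot"],s["width"])
E
```

```text
top [[0.079, -0.967, 0.244, 0.368], [-0.997, -0.075, 0.024, 0.004], [-0.005, -0.245, -0.97, 1.019], [0.0, 0.0, 0.0, 1.0]] 404.26134876615725
wheel_a_mid [313. 185. 330. 200.] 0.8 [0.627 0.024 0.092]
knob_mid [379. 189. 388. 198.] 0.66 [ 0.635 -0.122  0.092]
ferrule_mid [347. 285. 364. 298.] 0.59 [ 0.403 -0.069  0.092]
ferrule_mid [222. 159. 403. 317.] 0.19 [0.516 0.037 0.092]
wax_mid [387. 267. 418. 296.] 0.6 [ 0.434 -0.173  0.092]
wax_mid [223. 159. 404. 314.] 0.25 [0.52  0.036 0.092]
chisel_mid [196. 131. 253. 236.] 0.71 [0.631 0.258 0.092]
tray [222. 160. 402. 319.] 0.56 [0.513 0.039 0.092]
tray [303. 219. 324. 235.] 0.26 [0.542 0.038 0.092]
side [[-0.989, -0.112, 0.094, 0.491], [-0.144, 0.654, -0.743, 0.791], [0.022, -0.748, -0.663, 0.756], [0.0, 0.0, 0.0, 1.0]] 475.18093570190706
wheel_a_mid [290. 182. 304. 198.] 0.62 [0.624 0.022 0.092]
knob_mid [185. 275. 324. 341.] 0.74 [0.643 0.333 0.092]
knob_mid [299. 139. 314. 154.] 0.72 [ 0.63  -0.143  0.092]
ferrule_mid [395. 166. 408. 181.] 0.59 [ 0.401 -0.076  0.092]
ferrule_mid [253. 137. 424. 307.] 0.59 [0.525 0.104 0.092]
wax_mid [378. 148. 396. 161.] 0.82 [ 0.436 -0.144  0.092]
chisel_mid [184. 273. 328. 343.] 0.65 [0.641 0.333 0.092]
tray [184. 275. 326. 342.] 0.62 [0.641 0.334 0.092]
tray [252. 141. 423. 309.] 0.57 [0.527 0.113 0.092]
0.7 [0.24151612 0.5764707  0.23874894] [-7.90957367e-06  1.97087912e-01  9.80385819e-01  3.46311701e-05] 0.08825701514122426
```

Run:
```python
import cv2
a=cv2.imread("pics/top0.png")[125:325,190:430];b=cv2.imread("pics/side0.png")[125:350,175:435]
cv2.imwrite("pics/topc.png",cv2.resize(a,None,fx=3,fy=3,interpolation=2));cv2.imwrite("pics/sidec.png",cv2.resize(b,None,fx=2.6,fy=2.6,interpolation=2))
```

```text
(no output)
```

View pics/topc.png

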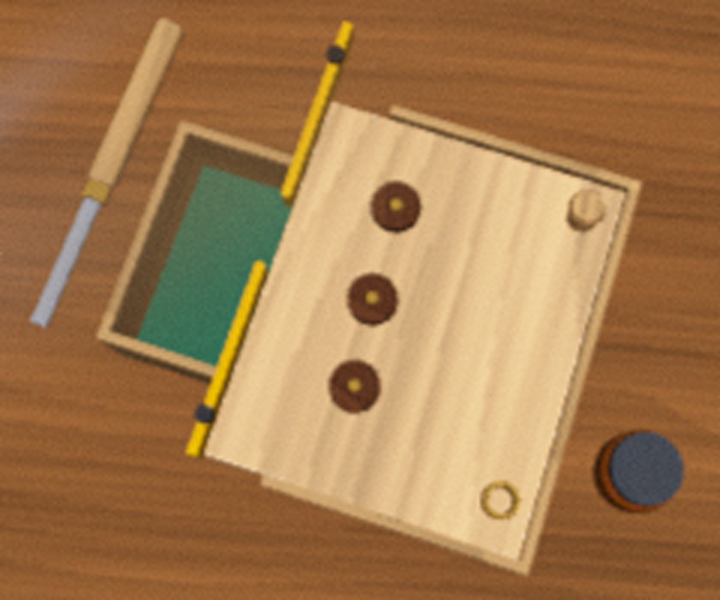

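View pics/sidec.png

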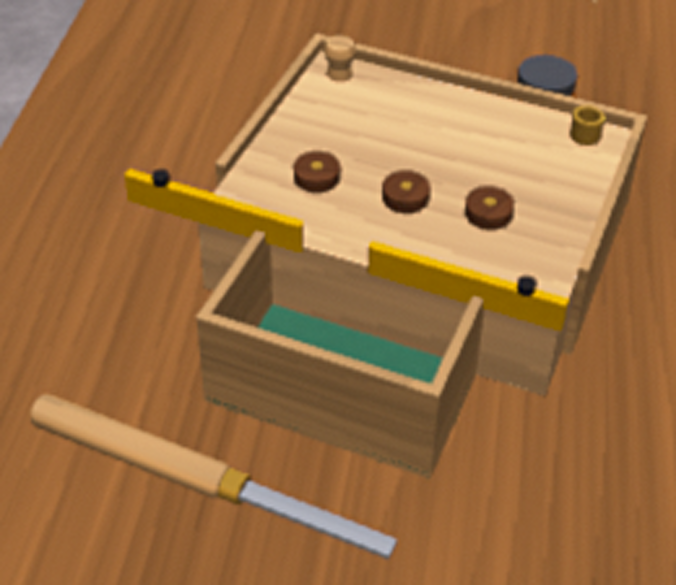

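The pictures show the three wheels on the deck (top crop ≈ (396,206), (372,298), (354,386)) and the gate between the fence ends (288,198) and (260,262). The side view matches. Next I'll measure the tray frame.

Run:
```python
from h import *
for n in("top","side"):
    c=camera(n);im=c["image"];hsv=cv2.cvtColor(np.ascontiguousarray(im),cv2.COLOR_RGB2HSV)
    m=cv2.inRange(hsv,(20,200,110),(32,255,255))
    k,l,st,ce=cv2.connectedComponentsWithStats(m)
    for i in range(1,k):
        if st[i,4]<60: continue
        vs,us=np.where(l==i)
        W=np.array([ray(c,u,v,.113 if n=="top" else .099)[:2] for u,v in zip(us,vs)]);mu=W.mean(0)
        d=np.linalg.svd(W-mu,full_matrices=False)[2][0];d*=np.sign(d[0]);t=(W-mu)@d
        print(n,"fence",st[i,4],np.round(mu,4),np.round(np.degrees(np.arctan2(d[1],d[0])),1),"ends",np.round(mu+np.percentile(t,.5)*d,4),np.round(mu+np.percentile(t,99.5)*d,4))
    for r in nets.outline_of(n,"wheel_a_mid"):
        vs,us=np.where(r["pixels"]);
        if len(us): print("wheel",round(r["conf"],2),len(us),np.round(ray(c,us.mean(),vs.mean(),.094),4))
    if n=="top":
        for u,v in((335,103),(207,456)): print("deck corner",ray(c,190+u/3,125+v/3,.085))
```

```text
top fence 191 [0.6769 0.0962] -13.7 ends [0.6209 0.1099] [0.7324 0.0826]
top fence 218 [0.5062 0.1373] -14.0 ends [0.455  0.1501] [0.564  0.1229]
wheel 0.74 230 [0.624  0.0254 0.094 ]
deck corner [0.70886402 0.08015163 0.085     ]
deck corner [0.41810401 0.15167929 0.085     ]
side fence 8294 [ 1.5614 -0.5544] -63.1 ends [ 1.3532 -0.1448] [ 1.7581 -0.9415]
side fence 796 [0.6961 0.0911] -15.0 ends [0.6199 0.1115] [0.7772 0.0693]
side fence 923 [0.4924 0.1414] -14.6 ends [0.4191 0.1605] [0.5687 0.1215]
wheel 0.66 238 [0.6241 0.0264 0.094 ]
```

```bash
cat >> h.py <<'E'
G=np.array([.5924,.1125]);TX=np.array([.970,-.242]);TY=np.array([.242,.970])
def tray(p): d=np.array(p[:2])-G;return np.array([d@TX,d@TY])*1000
def world(x,y): return G+TX*x/1000+TY*y/1000
def plan(steps):
    """steps (x,y mm tray rel gate, heading deg: tilt of push toward tray +x, z m): turn first, then shift"""
    s=ctrl.observe();p=np.array(s["ee_pos"]);w,a,b,c=s["ee_rot"]
    X=np.array([1-2*(b*b+c*c),2*(a*b+w*c)]);yaw=np.arctan2(X[1],X[0])
    print("t",round(s["t"],2),"tcp tray",np.round(tray(p),1),"z",round(p[2],4),"head",round(76-np.degrees(yaw),1),"w",round(s["width"],4),np.round(s["wrist_force"],1))
    for x,y,h,z in steps:
        q=world(x,y);y2=np.radians(76-h);wz=-((y2-yaw+np.pi)%(2*np.pi)-np.pi)
        d=q-p[:2];f=np.array([np.cos(y2),np.sin(y2)]);l=np.array([np.sin(y2),-np.cos(y2)])
        print((x,y,h,z),"turn wz",round(wz,3),"then dx",round(d@f,4),"dy(+)",round(-(d@l),4),"dz",round(p[2]-z,4))
        yaw=y2;p=np.array([q[0],q[1],z])
def wheels():
    out=[]
    for n in("top","side"):
        c=camera(n);im=np.ascontiguousarray(c["image"]);hsv=cv2.cvtColor(im,cv2.COLOR_RGB2HSV)
        m=((hsv[...,2]<125)&(im[...,0]>im[...,2]+15)).astype(np.uint8)
        mask=np.zeros_like(m)
        cs=[world(-180,-200),world(122,-200),world(122,-3),world(-180,-3)]
        cv2.fillPoly(mask,[np.array([proj(c,(*k,.093)) for k in cs],np.int32)],1)
        m=cv2.morphologyEx(m*mask,cv2.MORPH_CLOSE,np.ones((5,5)))
        k,l,st,ce=cv2.connectedComponentsWithStats(m)
        for i in range(1,k):
            if st[i,4]>80: print(n,st[i,4],np.round(ce[i],1),"tray",np.round(tray(ray(c,*ce[i],.094)),1))
E
python3 - <<'E'
from h import *
wheels()
c=camera("top")
for u,v in((396,206),(372,298),(354,386)): print(np.round(tray(ray(c,190+u/3,125+v/3,.097)),1))
s=ctrl.observe();R=cv2.Rodrigues
plan([(-54,-117,35,.15)])
E
```

```text
top 205 [321.6 193.8] tray [ 50.8 -78.2]
top 209 [313.9 224.5] tray [-25.3 -84.5]
top 217 [307.8 253.4] tray [-93.5 -92.9]
side 84 [274.2 173.3] tray [ 121.9 -111.1]
side 231 [296.3 190.9] tray [ 52.1 -75.4]
side 241 [330.5 198.6] tray [-24.  -81.7]
side 246 [362.7 204.7] tray [-92.2 -90.7]
[ 50.6 -79.1]
[-25.3 -84.9]
[-94.1 -93.7]
t 1.05 tcp tray [-452.6  365.1] z 0.2388 head -81.3 w 0.0881 [0.4 0.8 0. ]
(-54, -117, 35, 0.15) turn wz 2.029 then dx -0.1664 dy(+) -0.6032 dz 0.0888
```

```bash
sed -i 's/"dy(+)",round(-(d@l),4)/"dy",round(d@l,4)/' h.py
```

carry_out(rows=[{"wz":0.12,"grip":0.012},{"wz":0.12,"grip":0.012},{"wz":0.12,"grip":0.012},{"wz":0.12,"grip":0.012},{"wz":0.12,"grip":0.012},{"wz":0.12,"grip":0.012},{"wz":0.12,"grip":0.012},{"wz":0.12,"grip":0.012}])

```text
$.rows[0]: bad value
```

carry_out(rows=[{"wz":0.12},{"wz":0.12},{"wz":0.12},{"wz":0.12},{"wz":0.12},{"wz":0.12},{"wz":0.12},{"wz":0.12}])

```text
$.rows[0]: bad value
```

```bash
python3 -c "
from h import *
plan([(-48,-118,33,.15)])"
```

```text
t 1.05 tcp tray [-452.6  365.1] z 0.2388 head -81.3 w 0.0881 [0.4 0.8 0. ]
(-48, -118, 33, 0.15) turn wz 1.994 then dx -0.1849 dy 0.6026 dz 0.0888
```

carry_out(rows=[{"dx":0,"dy":0,"dz":0,"wx":0,"wy":0,"wz":0.12,"grip":0.012},{"dx":0,"dy":0,"dz":0,"wx":0,"wy":0,"wz":0.12,"grip":0.012},{"dx":0,"dy":0,"dz":0,"wx":0,"wy":0,"wz":0.12,"grip":0.012},{"dx":0,"dy":0,"dz":0,"wx":0,"wy":0,"wz":0.12,"grip":0.012},{"dx":0,"dy":0,"dz":0,"wx":0,"wy":0,"wz":0.12,"grip":0.012},{"dx":0,"dy":0,"dz":0,"wx":0,"wy":0,"wz":0.12,"grip":0.012},{"dx":0,"dy":0,"dz":0,"wx":0,"wy":0,"wz":0.12,"grip":0.012},{"dx":0,"dy":0,"dz":0,"wx":0,"wy":0,"wz":0.12,"grip":0.012}])

```text
t: 1.72
ee_pos: [0.2414, 0.5765, 0.2388]
ee_rot: [-0.0, 0.63, 0.777, 0.0]
wrist_force: [0.0, -0.0, 0.1]
width: 0.0373
grip_force: 0.0
```

carry_out(rows=[{"dx":0,"dy":0,"dz":0,"wx":0,"wy":0,"wz":0.12,"grip":0.012},{"dx":0,"dy":0,"dz":0,"wx":0,"wy":0,"wz":0.12,"grip":0.012},{"dx":0,"dy":0,"dz":0,"wx":0,"wy":0,"wz":0.12,"grip":0.012},{"dx":0,"dy":0,"dz":0,"wx":0,"wy":0,"wz":0.12,"grip":0.012},{"dx":0,"dy":0,"dz":0,"wx":0,"wy":0,"wz":0.12,"grip":0.012},{"dx":0,"dy":0,"dz":0,"wx":0,"wy":0,"wz":0.12,"grip":0.012},{"dx":0,"dy":0,"dz":0,"wx":0,"wy":0,"wz":0.12,"grip":0.012},{"dx":0,"dy":0,"dz":0,"wx":0,"wy":0,"wz":0.12,"grip":0.012}])

```text
t: 2.38
ee_pos: [0.2413, 0.5766, 0.2388]
ee_rot: [-0.0, 0.917, 0.398, -0.0]
wrist_force: [-0.0, -0.2, -0.9]
width: 0.0123
grip_force: 0.0
```

carry_out(rows=[{"dx":0,"dy":0,"dz":0,"wx":0,"wy":0,"wz":0.074,"grip":0.012},{"dx":-0.01,"dy":0.032,"dz":0,"wx":0,"wy":0,"wz":0,"grip":0.012},{"dx":-0.01,"dy":0.032,"dz":0,"wx":0,"wy":0,"wz":0,"grip":0.012},{"dx":-0.01,"dy":0.032,"dz":0,"wx":0,"wy":0,"wz":0,"grip":0.012},{"dx":-0.01,"dy":0.032,"dz":0,"wx":0,"wy":0,"wz":0,"grip":0.012},{"dx":-0.01,"dy":0.032,"dz":0,"wx":0,"wy":0,"wz":0,"grip":0.012},{"dx":-0.01,"dy":0.032,"dz":0,"wx":0,"wy":0,"wz":0,"grip":0.012},{"dx":-0.01,"dy":0.032,"dz":0,"wx":0,"wy":0,"wz":0,"grip":0.012}])

```text
t: 3.05
ee_pos: [0.3435, 0.3637, 0.2389]
ee_rot: [-0.0, 0.93, 0.367, 0.0]
wrist_force: [0.3, -0.2, 0.1]
width: 0.012
grip_force: 0.0
```

carry_out(rows=[{"dx":-0.01,"dy":0.032,"dz":0,"wx":0,"wy":0,"wz":0,"grip":0.012},{"dx":-0.01,"dy":0.032,"dz":0,"wx":0,"wy":0,"wz":0,"grip":0.012},{"dx":-0.01,"dy":0.032,"dz":0,"wx":0,"wy":0,"wz":0,"grip":0.012},{"dx":-0.01,"dy":0.032,"dz":0,"wx":0,"wy":0,"wz":0,"grip":0.012},{"dx":-0.01,"dy":0.032,"dz":0,"wx":0,"wy":0,"wz":0,"grip":0.012},{"dx":-0.01,"dy":0.032,"dz":0,"wx":0,"wy":0,"wz":0,"grip":0.012},{"dx":-0.01,"dy":0.032,"dz":0,"wx":0,"wy":0,"wz":0,"grip":0.012},{"dx":-0.01,"dy":0.032,"dz":0,"wx":0,"wy":0,"wz":0,"grip":0.012}])

```text
t: 3.72
ee_pos: [0.46, 0.1219, 0.2389]
ee_rot: [-0.0, 0.93, 0.367, 0.0]
wrist_force: [0.7, -0.1, -0.4]
width: 0.0118
grip_force: 0.0
```

```bash
python3 -c "
from h import *
plan([(-48,-118,33,.15),(-48,-118,33,.090),(-15,-68,33,.09),(0,-73,0,.09),(0,-5,0,.09)])
print(ctrl.observe()['qpos'])"
```

```text
t 3.72 tcp tray [-130.7  -23. ] z 0.2389 head 33.0 w 0.0118 [ 0.7 -0.1 -0.4]
(-48, -118, 33, 0.15) turn wz 0.001 then dx -0.0346 dy 0.1212 dz 0.0889
(-48, -118, 33, 0.09) turn wz -0.0 then dx 0.0 dy 0.0 dz 0.06
(-15, -68, 33, 0.09) turn wz -0.0 then dx 0.0599 dy 0.0005 dz 0.0
(0, -73, 0, 0.09) turn wz -0.576 then dx -0.005 dy 0.015 dz 0.0
(0, -5, 0, 0.09) turn wz -0.0 then dx 0.068 dy 0.0 dz 0.0
[-0.5489789   0.51505477  0.29796836  2.01781755 -0.24466168  0.6415823
 -0.91002584]
```

carry_out(rows=[{"dx":-0.0086,"dy":0.0303,"dz":0.022,"wx":0,"wy":0,"wz":0,"grip":0.012},{"dx":-0.0086,"dy":0.0303,"dz":0.022,"wx":0,"wy":0,"wz":0,"grip":0.012},{"dx":-0.0087,"dy":0.0303,"dz":0.022,"wx":0,"wy":0,"wz":0,"grip":0.012},{"dx":-0.0087,"dy":0.0303,"dz":0.022,"wx":0,"wy":0,"wz":0,"grip":0.012},{"dx":0,"dy":0,"dz":0,"wx":0,"wy":0,"wz":0,"grip":0.012}])

```text
t: 4.13
ee_pos: [0.5177, 0.0034, 0.1478]
ee_rot: [0.002, 0.932, 0.362, -0.002]
wrist_force: [-0.3, 0.4, 0.4]
width: 0.0124
grip_force: 0.0
```

carry_out(rows=[{"dx":0,"dy":0,"dz":0.02,"wx":0,"wy":0,"wz":0,"grip":0.012},{"dx":0,"dy":0,"dz":0.02,"wx":0,"wy":0,"wz":0,"grip":0.012},{"dx":0,"dy":0,"dz":0.02,"wx":0,"wy":0,"wz":0,"grip":0.012},{"dx":0,"dy":0,"dz":0,"wx":0,"wy":0,"wz":0,"grip":0.012}])

```text
t: 4.47
ee_pos: [0.5149, 0.0116, 0.0882]
ee_rot: [-0.001, 0.93, 0.367, -0.002]
wrist_force: [-0.8, 0.5, -0.6]
width: 0.0121
grip_force: 0.0
```

```bash
python3 -c "
from h import *
plan([(-15,-68,33,.09),(0,-73,0,.09),(0,-5,0,.09)])
c=camera('top');save(c,'t1');a=c['image'][125:325,190:430,::-1];d=camera('side');b=d['image'][125:325,190:430,::-1]
cv2.imwrite('pics/v1.png',cv2.resize(np.hstack([a,b]),(800,333)))"
```

```text
t 4.47 tcp tray [ -50.8 -116.7] z 0.0882 head 32.9 w 0.0121 [-0.8  0.5 -0.6]
(-15, -68, 33, 0.09) turn wz 0.001 then dx 0.0603 dy 0.0035 dz -0.0018
(0, -73, 0, 0.09) turn wz -0.576 then dx -0.005 dy 0.015 dz 0.0
(0, -5, 0, 0.09) turn wz -0.0 then dx 0.068 dy 0.0 dz 0.0
```

View pics/v1.png

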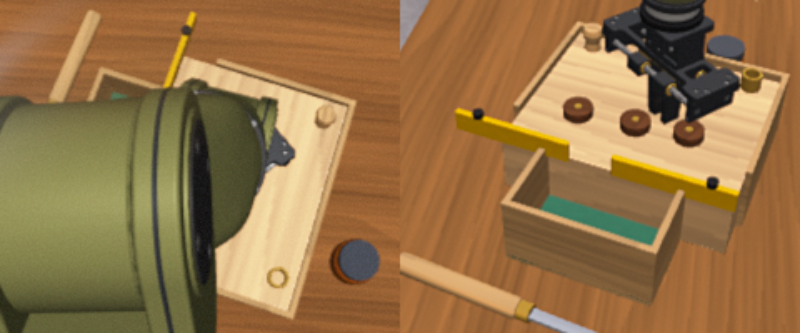

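The top view is blocked by the arm. The side view shows both fingers just behind wheel b (≈(635,122)), with c (688,132) unmoved. I'll push now.

carry_out(rows=[{"dx":0.0,"dy":0.002,"dz":-0.001,"wx":0,"wy":0,"wz":0,"grip":0.012},{"dx":0.009,"dy":0,"dz":0,"wx":0,"wy":0,"wz":0,"grip":0.012},{"dx":0.009,"dy":0,"dz":0,"wx":0,"wy":0,"wz":0,"grip":0.012},{"dx":0.009,"dy":0,"dz":0,"wx":0,"wy":0,"wz":0,"grip":0.012},{"dx":0.009,"dy":0,"dz":0,"wx":0,"wy":0,"wz":0,"grip":0.012},{"dx":0.009,"dy":0,"dz":0,"wx":0,"wy":0,"wz":0,"grip":0.012},{"dx":0.009,"dy":0,"dz":0,"wx":0,"wy":0,"wz":0,"grip":0.012},{"dx":0.006,"dy":0,"dz":0,"wx":0,"wy":0,"wz":0,"grip":0.012}])

```text
t: 5.23
ee_pos: [0.5631, 0.0519, 0.0917]
ee_rot: [-0.0, 0.93, 0.367, 0.0]
wrist_force: [-0.1, -0.5, 0.2]
width: 0.0122
grip_force: 0.1
```

```bash
cat >> h.py <<'E'
def side(n=None):
    c=camera("side");im=np.ascontiguousarray(c["image"])
    for r in nets.outline_of("side","wheel_a_mid"):
        vs,us=np.where(r["pixels"])
        if r["conf"]>.2 and len(us): print("net",round(r["conf"],2),len(us),np.round(tray(ray(c,us.mean(),vs.mean(),.094)),1))
    # brass bush / dark top blobs
    hsv=cv2.cvtColor(im,cv2.COLOR_RGB2HSV);m=((hsv[...,2]<125)&(hsv[...,1]>100)&(im[...,0]>im[...,2]+25)).astype(np.uint8)
    mask=np.zeros_like(m);cs=[world(-170,-190),world(118,-190),world(118,25),world(-170,25)]
    cv2.fillPoly(mask,[np.array([proj(c,(*k,.093)) for k in cs],np.int32)],1)
    k,l,st,ce=cv2.connectedComponentsWithStats(cv2.morphologyEx(m*mask,cv2.MORPH_CLOSE,np.ones((5,5))))
    for i in range(1,k):
        if st[i,4]>100: print("blob",st[i,4],st[i,2:4],np.round(tray(ray(c,*ce[i],.094)),1))
    if n: cv2.imwrite(f"pics/{n}.png",cv2.resize(im[120:330,180:440,::-1],None,fx=2.4,fy=2.4,interpolation=2))
E
python3 -c "
from h import *
side('v2')
plan([(0,-73,0,.09),(0,-5,0,.09)])"
```

```text
net 0.79 234 [ 52.4 -77.6]
blob 228 [18 15] [ 51.8 -75. ]
blob 238 [18 19] [-92.4 -90.3]
blob 276 [20 21] [ -0.2 -40.5]
t 5.33 tcp tray [-13.8 -65.9] z 0.0916 head 32.9 w 0.012 [ 0.  -0.4  0.7]
(0, -73, 0, 0.09) turn wz -0.574 then dx -0.0071 dy 0.0138 dz 0.0016
(0, -5, 0, 0.09) turn wz -0.0 then dx 0.068 dy 0.0 dz 0.0
```

View pics/v2.png

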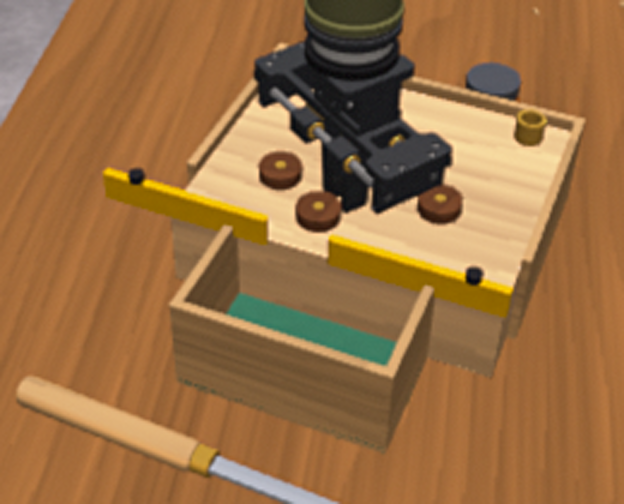

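Run:
```python
from h import *
c=camera("side");im=cv2.cvtColor(np.ascontiguousarray(c["image"]),cv2.COLOR_RGB2HSV)
for x in(-27,0,27): print(x,[np.round(proj(c,(*world(x,y),z)),1) for y,z in((8,.113),(8,.085),(0,.085))])
m=cv2.inRange(im,(20,180,90),(34,255,255))
for v in range(204,232,2): 
    u=np.where(m[v,220:400])[0]+220
    g=np.where(np.diff(u)>8)[0]; print(v,[(u[i],u[i+1]) for i in g], u[:1],u[-1:])
```

```text
-27 [array([316.1, 219.6]), array([315.8, 229.7]), array([317.3, 227.1])]
0 [array([303.4, 215.7]), array([303.3, 225.9]), array([304.9, 223.3])]
27 [array([290.9, 212. ]), array([291. , 222.1]), array([292.7, 219.6])]
204 [] [232] [272]
206 [(np.int64(279), np.int64(311))] [239] [311]
208 [] [245] [286]
210 [] [252] [290]
212 [] [259] [290]
214 [] [265] [290]
216 [] [277] [290]
218 [(np.int64(290), np.int64(317))] [278] [320]
220 [(np.int64(290), np.int64(317))] [285] [326]
222 [] [317] [333]
224 [] [317] [340]
226 [] [317] [347]
228 [] [317] [354]
230 [] [318] [360]
```

carry_out(rows=[{"dx":-0.015,"dy":0,"dz":0.001,"wx":0,"wy":0,"wz":0,"grip":0.012},{"dx":0,"dy":0,"dz":0,"wx":0,"wy":0,"wz":-0.115,"grip":0.012},{"dx":0,"dy":0,"dz":0,"wx":0,"wy":0,"wz":-0.115,"grip":0.012},{"dx":0,"dy":0,"dz":0,"wx":0,"wy":0,"wz":-0.115,"grip":0.012},{"dx":0,"dy":0,"dz":0,"wx":0,"wy":0,"wz":-0.115,"grip":0.012},{"dx":0,"dy":0,"dz":0,"wx":0,"wy":0,"wz":-0.115,"grip":0.012},{"dx":0,"dy":0.022,"dz":0,"wx":0,"wy":0,"wz":0,"grip":0.012},{"dx":0,"dy":0,"dz":0,"wx":0,"wy":0,"wz":0,"grip":0.012}])

```text
t: 6.05
ee_pos: [0.5755, 0.0331, 0.0911]
ee_rot: [0.002, 0.789, 0.614, 0.002]
wrist_force: [0.7, -0.8, 0.0]
width: 0.012
grip_force: 0.0
```

```bash
python3 -c "
from h import *
side()
plan([(0,-7,0,.09)])"
```

```text
net 0.77 232 [ 53.2 -77. ]
blob 229 [18 15] [ 51.6 -74.9]
blob 285 [18 23] [  1.7 -41.5]
blob 241 [18 16] [-92.2 -90.4]
t 6.15 tcp tray [ -0.7 -81. ] z 0.0906 head 0.1 w 0.0123 [-0.   1.4 -0.1]
(0, -7, 0, 0.09) turn wz -0.003 then dx 0.074 dy 0.0007 dz 0.0006
```

carry_out(rows=[{"dx":0.009,"dy":0.0005,"dz":0.0005,"wx":0,"wy":0,"wz":0,"grip":0.012},{"dx":0.009,"dy":0,"dz":0,"wx":0,"wy":0,"wz":0,"grip":0.012},{"dx":0.009,"dy":0,"dz":0,"wx":0,"wy":0,"wz":0,"grip":0.012},{"dx":0.009,"dy":0,"dz":0,"wx":0,"wy":0,"wz":0,"grip":0.012},{"dx":0.009,"dy":0,"dz":0,"wx":0,"wy":0,"wz":0,"grip":0.012},{"dx":0.01,"dy":0,"dz":0,"wx":0,"wy":0,"wz":0,"grip":0.012},{"dx":0.01,"dy":0,"dz":0,"wx":0,"wy":0,"wz":0,"grip":0.012},{"dx":0.01,"dy":0,"dz":0,"wx":0,"wy":0,"wz":0,"grip":0.012}])

```text
t: 6.82
ee_pos: [0.5912, 0.1089, 0.0902]
ee_rot: [-0.0, 0.788, 0.616, 0.0]
wrist_force: [-0.0, -0.7, -0.1]
width: 0.0122
grip_force: 0.0
```

carry_out(rows=[{"dx":0,"dy":0,"dz":0,"wx":0,"wy":0,"wz":0,"grip":0.012},{"dx":0,"dy":0,"dz":0,"wx":0,"wy":0,"wz":0,"grip":0.012}])

```text
t: 6.98
ee_pos: [0.591, 0.1085, 0.0902]
ee_rot: [-0.0, 0.788, 0.616, 0.0]
wrist_force: [-0.3, -0.4, -0.6]
width: 0.0119
grip_force: 0.0
```

```bash
python3 -c "
from h import *
side('v3')
plan([(0,-50,0,.09)])"
```

```text
net 0.22 13465 [-66.9   5.6]
blob 125 [40 16] [ 38.1 -73.1]
blob 281 [23 20] [-88.9 -91.1]
t 7.08 tcp tray [-0.1 -6. ] z 0.0901 head 0.1 w 0.0121 [-0.1 -0.1  0.6]
(0, -50, 0, 0.09) turn wz -0.001 then dx -0.044 dy 0.0001 dz 0.0001
```

View pics/v3.png

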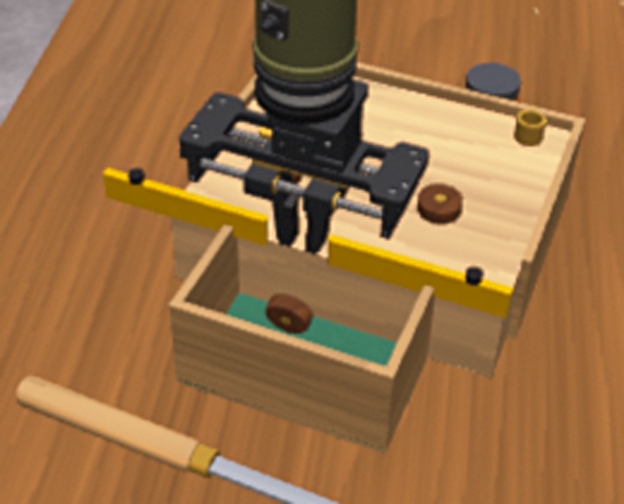

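Wheel b is down in the pocket (≈(289,312)). Wheel a is next, at about (51,-77).

```bash
python3 -c "
from h import *
plan([(0,-46,0,.15),(86,-100.5,-56,.15),(86,-100.5,-56,.09),(23,-58,-56,.09),(0,-85,0,.09)])"
```

```text
t 7.08 tcp tray [-0.1 -6. ] z 0.0901 head 0.1 w 0.0121 [-0.1 -0.1  0.6]
(0, -46, 0, 0.15) turn wz -0.001 then dx -0.04 dy 0.0001 dz -0.0599
(86, -100.5, -56, 0.15) turn wz -0.977 then dx -0.1017 dy 0.0029 dz 0.0
(86, -100.5, -56, 0.09) turn wz -0.0 then dx 0.0 dy 0.0 dz 0.06
(23, -58, -56, 0.09) turn wz -0.0 then dx 0.076 dy 0.0 dz 0.0
(0, -85, 0, 0.09) turn wz 0.977 then dx -0.027 dy -0.023 dz 0.0
```

carry_out(rows=[{"dx":-0.02,"dy":0,"dz":0,"wx":0,"wy":0,"wz":0,"grip":0.012},{"dx":-0.02,"dy":0,"dz":-0.02,"wx":0,"wy":0,"wz":0,"grip":0.012},{"dx":0,"dy":0,"dz":-0.02,"wx":0,"wy":0,"wz":0,"grip":0.012},{"dx":0,"dy":0,"dz":-0.02,"wx":0,"wy":0,"wz":0,"grip":0.012},{"dx":0,"dy":0,"dz":0,"wx":0,"wy":0,"wz":-0.11,"grip":0.012},{"dx":0,"dy":0,"dz":0,"wx":0,"wy":0,"wz":-0.11,"grip":0.012},{"dx":0,"dy":0,"dz":0,"wx":0,"wy":0,"wz":-0.11,"grip":0.012},{"dx":0,"dy":0,"dz":0,"wx":0,"wy":0,"wz":-0.11,"grip":0.012}])

```text
t: 7.75
ee_pos: [0.5811, 0.0674, 0.1505]
ee_rot: [0.0, 0.633, 0.774, -0.0]
wrist_force: [0.3, -0.5, -0.2]
width: 0.0121
grip_force: 0.0
```

carry_out(rows=[{"dx":0,"dy":0,"dz":0,"wx":0,"wy":0,"wz":-0.11,"grip":0.012},{"dx":0,"dy":0,"dz":0,"wx":0,"wy":0,"wz":-0.11,"grip":0.012},{"dx":0,"dy":0,"dz":0,"wx":0,"wy":0,"wz":-0.11,"grip":0.012},{"dx":0,"dy":0,"dz":0,"wx":0,"wy":0,"wz":-0.11,"grip":0.012},{"dx":0,"dy":0,"dz":0,"wx":0,"wy":0,"wz":-0.097,"grip":0.012},{"dx":0,"dy":0,"dz":0,"wx":0,"wy":0,"wz":0,"grip":0.012}])

```text
t: 8.25
ee_pos: [0.5811, 0.0672, 0.1501]
ee_rot: [-0.0, 0.407, 0.913, -0.0]
wrist_force: [0.6, 0.1, 0.1]
width: 0.012
grip_force: 0.0
```

```bash
python3 -c "
from h import *
side()
plan([(86,-100.5,-56,.15),(86,-100.5,-56,.09),(23,-58,-56,.09),(0,-85,0,.09)])"
```

```text
net 0.8 251 [ 52.8 -76.5]
blob 232 [18 15] [ 51.7 -75.7]
blob 242 [18 16] [-92.2 -90.5]
t 8.35 tcp tray [ -0.1 -46.1] z 0.1502 head -55.7 w 0.0124 [ 0.2  1.1 -0.2]
(86, -100.5, -56, 0.15) turn wz -0.005 then dx -0.1017 dy 0.0031 dz 0.0002
(86, -100.5, -56, 0.09) turn wz -0.0 then dx 0.0 dy 0.0 dz 0.06
(23, -58, -56, 0.09) turn wz -0.0 then dx 0.076 dy 0.0 dz 0.0
(0, -85, 0, 0.09) turn wz 0.977 then dx -0.027 dy -0.023 dz 0.0
```

carry_out(rows=[{"dx":-0.034,"dy":0.001,"dz":0,"wx":0,"wy":0,"wz":-0.005,"grip":0.012},{"dx":-0.034,"dy":0.001,"dz":0,"wx":0,"wy":0,"wz":0,"grip":0.012},{"dx":-0.034,"dy":0.001,"dz":0,"wx":0,"wy":0,"wz":0,"grip":0.012},{"dx":0,"dy":0,"dz":0,"wx":0,"wy":0,"wz":0,"grip":0.012},{"dx":0,"dy":0,"dz":0.02,"wx":0,"wy":0,"wz":0,"grip":0.012},{"dx":0,"dy":0,"dz":0.02,"wx":0,"wy":0,"wz":0,"grip":0.012},{"dx":0,"dy":0,"dz":0.02,"wx":0,"wy":0,"wz":0,"grip":0.012},{"dx":0,"dy":0,"dz":0,"wx":0,"wy":0,"wz":0,"grip":0.012}])

```text
t: 9.02
ee_pos: [0.6499, -0.0053, 0.0869]
ee_rot: [-0.002, 0.406, 0.914, -0.001]
wrist_force: [-0.7, 0.7, 0.6]
width: 0.0119
grip_force: 0.0
```

```bash
python3 -c "
from h import *
side()
plan([(23,-58,-56,.09),(0,-85,0,.09)])"
```

```text
net 0.55 1857 [-10.9  -2. ]
net 0.52 243 [ 53.  -76.6]
blob 241 [18 18] [ 53.  -76.3]
blob 242 [18 16] [-92.2 -90.5]
t 9.12 tcp tray [ 85.8 -99.7] z 0.09 head -56.1 w 0.0121 [-0.1 -0.3  0.7]
(23, -58, -56, 0.09) turn wz 0.003 then dx 0.0754 dy -0.0005 dz 0.0
(0, -85, 0, 0.09) turn wz 0.977 then dx -0.027 dy -0.023 dz 0.0
```

carry_out(rows=[{"dx":0.0095,"dy":0,"dz":0,"wx":0,"wy":0,"wz":0,"grip":0.012},{"dx":0.0095,"dy":0,"dz":0,"wx":0,"wy":0,"wz":0,"grip":0.012},{"dx":0.0095,"dy":0,"dz":0,"wx":0,"wy":0,"wz":0,"grip":0.012},{"dx":0.0095,"dy":0,"dz":0,"wx":0,"wy":0,"wz":0,"grip":0.012},{"dx":0.0095,"dy":0,"dz":0,"wx":0,"wy":0,"wz":0,"grip":0.012},{"dx":0.0095,"dy":0,"dz":0,"wx":0,"wy":0,"wz":0,"grip":0.012},{"dx":0.0095,"dy":0,"dz":0,"wx":0,"wy":0,"wz":0,"grip":0.012},{"dx":0.0075,"dy":0,"dz":0,"wx":0,"wy":0,"wz":0,"grip":0.012}])

```text
t: 9.78
ee_pos: [0.6013, 0.0512, 0.0903]
ee_rot: [-0.0, 0.405, 0.915, 0.0]
wrist_force: [0.3, -0.1, -0.8]
width: 0.0119
grip_force: 0.1
```

carry_out(rows=[{"dx":0,"dy":0,"dz":0,"wx":0,"wy":0,"wz":0,"grip":0.012},{"dx":-0.02,"dy":0,"dz":0,"wx":0,"wy":0,"wz":0,"grip":0.012},{"dx":0,"dy":0,"dz":0,"wx":0,"wy":0,"wz":0,"grip":0.012}])

```text
t: 10.03
ee_pos: [0.6179, 0.0317, 0.0903]
ee_rot: [0.002, 0.406, 0.914, -0.001]
wrist_force: [1.6, -1.3, 0.4]
width: 0.0125
grip_force: 0.0
```

```bash
python3 -c "
from h import *
side()
plan([(0,-82,0,.09)])"
```

```text
net 0.59 258 [ -3.3 -38. ]
blob 114 [33 17] [  74.1 -155. ]
blob 243 [18 16] [-92.1 -90.6]
blob 247 [19 17] [ -2.2 -36.7]
t 10.13 tcp tray [ 41.8 -70.5] z 0.09 head -56.1 w 0.012 [0.7 0.3 0.2]
(0, -82, 0, 0.09) turn wz 0.979 then dx -0.0115 dy -0.0418 dz 0.0
```

carry_out(rows=[{"dx":0,"dy":0,"dz":0,"wx":0,"wy":0,"wz":0.1225,"grip":0.012},{"dx":0,"dy":0,"dz":0,"wx":0,"wy":0,"wz":0.1225,"grip":0.012},{"dx":0,"dy":0,"dz":0,"wx":0,"wy":0,"wz":0.1225,"grip":0.012},{"dx":0,"dy":0,"dz":0,"wx":0,"wy":0,"wz":0.1225,"grip":0.012},{"dx":0,"dy":0,"dz":0,"wx":0,"wy":0,"wz":0.1225,"grip":0.012},{"dx":0,"dy":0,"dz":0,"wx":0,"wy":0,"wz":0.1225,"grip":0.012},{"dx":0,"dy":0,"dz":0,"wx":0,"wy":0,"wz":0.1225,"grip":0.012},{"dx":0,"dy":0,"dz":0,"wx":0,"wy":0,"wz":0.1215,"grip":0.012}])

```text
t: 10.8
ee_pos: [0.615, 0.0359, 0.0901]
ee_rot: [-0.001, 0.789, 0.614, -0.0]
wrist_force: [0.3, 0.8, 0.3]
width: 0.0119
grip_force: 0.0
```

carry_out(rows=[{"dx":-0.0115,"dy":0,"dz":0,"wx":0,"wy":0,"wz":0,"grip":0.012},{"dx":0,"dy":-0.022,"dz":0,"wx":0,"wy":0,"wz":0,"grip":0.012},{"dx":0,"dy":-0.022,"dz":0,"wx":0,"wy":0,"wz":0,"grip":0.012},{"dx":0,"dy":0,"dz":0,"wx":0,"wy":0,"wz":0,"grip":0.012},{"dx":0,"dy":0,"dz":0,"wx":0,"wy":0,"wz":0,"grip":0.012}])

```text
t: 11.22
ee_pos: [0.5687, 0.0343, 0.0902]
ee_rot: [-0.001, 0.786, 0.618, -0.001]
wrist_force: [0.1, 0.6, -0.6]
width: 0.0122
grip_force: 0.0
```

```bash
python3 -c "
from h import *
side()
plan([(-1,-6,0,.09)])"
```

```text
net 0.77 297 [ -2.3 -38.7]
net 0.33 284 [-24.6  76. ]
blob 240 [18 16] [-92.2 -90.3]
blob 251 [19 19] [ -2.1 -37.2]
t 11.32 tcp tray [ -1.8 -81.4] z 0.0904 head -0.2 w 0.0118 [ 0.4  0.2 -0.3]
(-1, -6, 0, 0.09) turn wz 0.004 then dx 0.0754 dy 0.0009 dz 0.0004
```

carry_out(rows=[{"dx":0.009,"dy":0.0,"dz":0.0,"wx":0,"wy":0,"wz":0.004,"grip":0.012},{"dx":0.009,"dy":0,"dz":0,"wx":0,"wy":0,"wz":0,"grip":0.012},{"dx":0.009,"dy":0.0005,"dz":0,"wx":0,"wy":0,"wz":0,"grip":0.012},{"dx":0.009,"dy":0.0005,"dz":0,"wx":0,"wy":0,"wz":0,"grip":0.012},{"dx":0.009,"dy":0,"dz":0,"wx":0,"wy":0,"wz":0,"grip":0.012},{"dx":0.01,"dy":0,"dz":0,"wx":0,"wy":0,"wz":0,"grip":0.012},{"dx":0.01,"dy":0,"dz":0,"wx":0,"wy":0,"wz":0,"grip":0.012},{"dx":0.01,"dy":0,"dz":0,"wx":0,"wy":0,"wz":0,"grip":0.012}])

```text
t: 11.98
ee_pos: [0.5896, 0.1083, 0.0902]
ee_rot: [-0.0, 0.788, 0.615, 0.0]
wrist_force: [0.8, 0.6, 0.4]
width: 0.012
grip_force: 0.0
```

carry_out(rows=[{"dx":0,"dy":0,"dz":0,"wx":0,"wy":0,"wz":0,"grip":0.012},{"dx":0,"dy":0,"dz":0,"wx":0,"wy":0,"wz":0,"grip":0.012},{"dx":0,"dy":0,"dz":0,"wx":0,"wy":0,"wz":0,"grip":0.012}])

```text
t: 12.23
ee_pos: [0.5892, 0.1064, 0.0902]
ee_rot: [0.0, 0.789, 0.615, -0.0]
wrist_force: [0.7, -0.9, -0.9]
width: 0.0117
grip_force: 0.0
```

```bash
python3 -c "
from h import *
side('v4')
plan([(0,-46,0,.15)])"
```

```text
net 0.67 175 [-137.9 -228.6]
net 0.61 256 [-40.4  50. ]
blob 273 [23 19] [-89.6 -90.6]
t 12.33 tcp tray [-1.5 -7.2] z 0.0902 head 0.2 w 0.0123 [0.7 0.4 0. ]
(0, -46, 0, 0.15) turn wz -0.003 then dx -0.0388 dy 0.0015 dz -0.0598
```

View pics/v4.png

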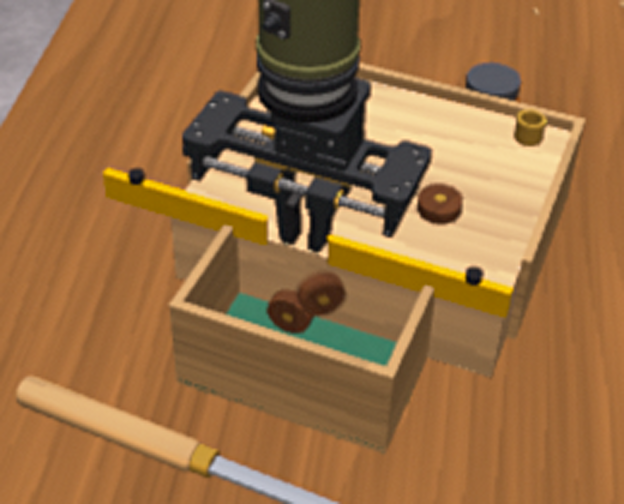

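Wheels a and b are both in the pocket (≈(322,293) and (289,312)). Wheel c is last.

carry_out(rows=[{"dx":-0.02,"dy":0,"dz":0,"wx":0,"wy":0,"wz":0,"grip":0.012},{"dx":-0.02,"dy":0,"dz":-0.02,"wx":0,"wy":0,"wz":0,"grip":0.012},{"dx":0,"dy":0,"dz":-0.02,"wx":0,"wy":0,"wz":0,"grip":0.012},{"dx":0,"dy":0,"dz":-0.02,"wx":0,"wy":0,"wz":0,"grip":0.012},{"dx":0,"dy":0,"dz":0,"wx":0,"wy":0,"wz":0.1195,"grip":0.012},{"dx":0,"dy":0,"dz":0,"wx":0,"wy":0,"wz":0.1195,"grip":0.012},{"dx":0,"dy":0,"dz":0,"wx":0,"wy":0,"wz":0.1195,"grip":0.012},{"dx":0,"dy":0,"dz":0,"wx":0,"wy":0,"wz":0.1195,"grip":0.012}])

```text
t: 13.0
ee_pos: [0.5796, 0.0673, 0.1506]
ee_rot: [0.0, 0.913, 0.408, 0.0]
wrist_force: [0.8, -0.4, -0.5]
width: 0.012
grip_force: 0.0
```

carry_out(rows=[{"dx":0,"dy":0,"dz":0,"wx":0,"wy":0,"wz":0.1195,"grip":0.012},{"dx":0,"dy":0,"dz":0,"wx":0,"wy":0,"wz":0.1195,"grip":0.012},{"dx":0,"dy":0,"dz":0,"wx":0,"wy":0,"wz":0.1195,"grip":0.012},{"dx":0,"dy":0,"dz":0,"wx":0,"wy":0,"wz":0.1195,"grip":0.012},{"dx":0,"dy":0,"dz":0,"wx":0,"wy":0,"wz":0.1195,"grip":0.012},{"dx":0,"dy":0,"dz":0,"wx":0,"wy":0,"wz":0,"grip":0.012}])

```text
t: 13.5
ee_pos: [0.5794, 0.0676, 0.1502]
ee_rot: [0.0, 0.992, 0.122, -0.0]
wrist_force: [-0.1, -0.1, -0.3]
width: 0.0121
grip_force: 0.0
```

```bash
python3 -c "
from h import *
side()
plan([(-129.5,-112,61.6,.15),(-129.5,-112,61.6,.09),(-27,-57,61.6,.09)])"
```

```text
blob 243 [18 16] [-92.1 -90.6]
t 13.6 tcp tray [ -1.7 -46.6] z 0.1502 head 61.6 w 0.0123 [-1.2  0.  -0.5]
(-129.5, -112, 61.6, 0.15) turn wz 0.001 then dx -0.1435 dy -0.0033 dz 0.0002
(-129.5, -112, 61.6, 0.09) turn wz -0.0 then dx 0.0 dy 0.0 dz 0.06
(-27, -57, 61.6, 0.09) turn wz -0.0 then dx 0.1163 dy 0.0004 dz 0.0
```

carry_out(rows=[{"dx":-0.036,"dy":-0.0008,"dz":0,"wx":0,"wy":0,"wz":0,"grip":0.012},{"dx":-0.036,"dy":-0.0008,"dz":0,"wx":0,"wy":0,"wz":0,"grip":0.012},{"dx":-0.036,"dy":-0.0008,"dz":0,"wx":0,"wy":0,"wz":0,"grip":0.012},{"dx":-0.0355,"dy":-0.0008,"dz":0,"wx":0,"wy":0,"wz":0,"grip":0.012},{"dx":0,"dy":0,"dz":0,"wx":0,"wy":0,"wz":0,"grip":0.012},{"dx":0,"dy":0,"dz":0.025,"wx":0,"wy":0,"wz":0,"grip":0.012},{"dx":0,"dy":0,"dz":0.025,"wx":0,"wy":0,"wz":0,"grip":0.012},{"dx":0,"dy":0,"dz":0.01,"wx":0,"wy":0,"wz":0,"grip":0.012}])

```text
t: 14.27
ee_pos: [0.4396, 0.0359, 0.0887]
ee_rot: [-0.001, 0.992, 0.126, -0.0]
wrist_force: [0.0, -0.4, 0.1]
width: 0.0121
grip_force: 0.0
```

carry_out(rows=[{"dx":0,"dy":0,"dz":0,"wx":0,"wy":0,"wz":0,"grip":0.012}])

```text
t: 14.35
ee_pos: [0.4391, 0.0357, 0.0887]
ee_rot: [-0.001, 0.992, 0.125, -0.001]
wrist_force: [-0.8, -0.3, 0.9]
width: 0.0122
grip_force: 0.0
```

```bash
python3 -c "
from h import *
side()
plan([(-27,-57,61.6,.09)])"
```

```text
blob 244 [18 16] [-92.2 -90.7]
t 14.45 tcp tray [-129.2 -111.4] z 0.0903 head 61.7 w 0.0123 [0.3 0.6 0.4]
(-27, -57, 61.6, 0.09) turn wz -0.001 then dx 0.1159 dy 0.0007 dz 0.0003
```

carry_out(rows=[{"dx":0.009,"dy":0.0,"dz":0,"wx":0,"wy":0,"wz":0,"grip":0.012},{"dx":0.009,"dy":0,"dz":0,"wx":0,"wy":0,"wz":0,"grip":0.012},{"dx":0.009,"dy":0,"dz":0,"wx":0,"wy":0,"wz":0,"grip":0.012},{"dx":0.009,"dy":0,"dz":0,"wx":0,"wy":0,"wz":0,"grip":0.012},{"dx":0.009,"dy":0,"dz":0,"wx":0,"wy":0,"wz":0,"grip":0.012},{"dx":0.009,"dy":0,"dz":0,"wx":0,"wy":0,"wz":0,"grip":0.012},{"dx":0.009,"dy":0,"dz":0,"wx":0,"wy":0,"wz":0,"grip":0.012},{"dx":0.007,"dy":0,"dz":0,"wx":0,"wy":0,"wz":0,"grip":0.012}])

```text
t: 15.12
ee_pos: [0.5097, 0.0538, 0.0914]
ee_rot: [0.0, 0.992, 0.125, 0.002]
wrist_force: [0.3, -1.3, 0.0]
width: 0.0117
grip_force: 0.1
```

```bash
python3 -c "
from h import *
side()
plan([(-27,-57,61.6,.09)])"
```

```text
blob 215 [17 17] [-39.9 -58.7]
t 15.22 tcp tray [-65.8 -76.9] z 0.0911 head 61.6 w 0.0117 [-0.2 -0.4 -0.5]
(-27, -57, 61.6, 0.09) turn wz -0.0 then dx 0.0436 dy 0.001 dz 0.0011
```

carry_out(rows=[{"dx":0.009,"dy":0.0,"dz":0.0005,"wx":0,"wy":0,"wz":0,"grip":0.012},{"dx":0.009,"dy":0,"dz":0.0005,"wx":0,"wy":0,"wz":0,"grip":0.012},{"dx":0.009,"dy":0,"dz":0,"wx":0,"wy":0,"wz":0,"grip":0.012},{"dx":0.009,"dy":0,"dz":0,"wx":0,"wy":0,"wz":0,"grip":0.012},{"dx":0.006,"dy":0,"dz":0,"wx":0,"wy":0,"wz":0,"grip":0.012},{"dx":0,"dy":0,"dz":0,"wx":0,"wy":0,"wz":0,"grip":0.012},{"dx":-0.022,"dy":0,"dz":0,"wx":0,"wy":0,"wz":0,"grip":0.012},{"dx":0,"dy":0,"dz":0,"wx":0,"wy":0,"wz":0,"grip":0.012}])

```text
t: 15.88
ee_pos: [0.5224, 0.0569, 0.0891]
ee_rot: [-0.0, 0.992, 0.124, -0.003]
wrist_force: [-2.2, 0.1, 0.5]
width: 0.0125
grip_force: 0.0
```

```bash
python3 -c "
from h import *
side()
plan([(0,-82,0,.09)])"
```

```text
blob 247 [19 16] [ -5.3 -39.6]
t 15.98 tcp tray [-51.1 -69.2] z 0.0894 head 61.8 w 0.0121 [ 0.2 -0.2 -0.2]
(0, -82, 0, 0.09) turn wz -1.078 then dx -0.0128 dy 0.0511 dz -0.0006
```

carry_out(rows=[{"dx":0,"dy":0,"dz":0,"wx":0,"wy":0,"wz":-0.12,"grip":0.012},{"dx":0,"dy":0,"dz":0,"wx":0,"wy":0,"wz":-0.12,"grip":0.012},{"dx":0,"dy":0,"dz":0,"wx":0,"wy":0,"wz":-0.12,"grip":0.012},{"dx":0,"dy":0,"dz":0,"wx":0,"wy":0,"wz":-0.12,"grip":0.012},{"dx":0,"dy":0,"dz":0,"wx":0,"wy":0,"wz":-0.12,"grip":0.012},{"dx":0,"dy":0,"dz":0,"wx":0,"wy":0,"wz":-0.12,"grip":0.012},{"dx":0,"dy":0,"dz":0,"wx":0,"wy":0,"wz":-0.12,"grip":0.012},{"dx":0,"dy":0,"dz":0,"wx":0,"wy":0,"wz":-0.12,"grip":0.012}])

```text
t: 16.65
ee_pos: [0.5279, 0.0581, 0.0894]
ee_rot: [0.0, 0.821, 0.571, 0.001]
wrist_force: [0.4, -0.9, -0.6]
width: 0.0119
grip_force: 0.0
```

carry_out(rows=[{"dx":-0.0135,"dy":0,"dz":0,"wx":0,"wy":0,"wz":-0.118,"grip":0.012},{"dx":0,"dy":0.022,"dz":0,"wx":0,"wy":0,"wz":0,"grip":0.012},{"dx":0,"dy":0.022,"dz":0,"wx":0,"wy":0,"wz":0,"grip":0.012},{"dx":0,"dy":0,"dz":0,"wx":0,"wy":0,"wz":0,"grip":0.012},{"dx":0,"dy":0,"dz":0,"wx":0,"wy":0,"wz":0,"grip":0.012}])

```text
t: 17.07
ee_pos: [0.5665, 0.0343, 0.0894]
ee_rot: [0.001, 0.788, 0.616, 0.001]
wrist_force: [-0.3, 0.5, -0.1]
width: 0.0118
grip_force: 0.0
```

```bash
python3 -c "
from h import *
side()
plan([(-1,-6,0,.09)])"
```

```text
net 0.35 49 [ 107.1 -251.9]
blob 314 [24 29] [ -4.9 -48.4]
t 17.17 tcp tray [ -8.5 -81.9] z 0.0891 head -0.1 w 0.0121 [ 1.1  0.5 -0.7]
(-1, -6, 0, 0.09) turn wz 0.001 then dx 0.0759 dy 0.0075 dz -0.0009
```

carry_out(rows=[{"dx":0.007,"dy":0.003,"dz":-0.0005,"wx":0,"wy":0,"wz":0,"grip":0.012},{"dx":0.009,"dy":0,"dz":0,"wx":0,"wy":0,"wz":0,"grip":0.012},{"dx":0.009,"dy":0.001,"dz":0,"wx":0,"wy":0,"wz":0,"grip":0.012},{"dx":0.009,"dy":0.0015,"dz":0,"wx":0,"wy":0,"wz":0,"grip":0.012},{"dx":0.009,"dy":0.0015,"dz":0,"wx":0,"wy":0,"wz":0,"grip":0.012}])

```text
t: 17.58
ee_pos: [0.5823, 0.0767, 0.0898]
ee_rot: [-0.0, 0.787, 0.617, 0.0]
wrist_force: [-0.1, 0.1, 0.4]
width: 0.0122
grip_force: 0.1
```

```bash
python3 -c "
from h import *
side()
plan([(-1,-6,0,.09)])"
```

```text
blob 325 [23 21] [-3.2 -7.6]
t 17.68 tcp tray [ -0.9 -35.7] z 0.0897 head -0.3 w 0.0117 [ 0.2  0.2 -0.1]
(-1, -6, 0, 0.09) turn wz 0.005 then dx 0.0297 dy -0.0001 dz -0.0003
```

Wheel c is at x≈-3, inside the gate tolerance, so I'll finish the push.

carry_out(rows=[{"dx":0.01,"dy":0.0005,"dz":0,"wx":0,"wy":0,"wz":0,"grip":0.012},{"dx":0.01,"dy":0.0005,"dz":0,"wx":0,"wy":0,"wz":0,"grip":0.012},{"dx":0.01,"dy":0,"dz":0,"wx":0,"wy":0,"wz":0,"grip":0.012},{"dx":0,"dy":0,"dz":0,"wx":0,"wy":0,"wz":0,"grip":0.012},{"dx":0,"dy":0,"dz":0,"wx":0,"wy":0,"wz":0,"grip":0.012},{"dx":0,"dy":0,"dz":0,"wx":0,"wy":0,"wz":0,"grip":0.012}])

```text
t: 18.18
ee_pos: [0.5901, 0.1034, 0.0897]
ee_rot: [0.0, 0.788, 0.616, -0.0]
wrist_force: [0.5, 1.0, -0.8]
width: 0.012
grip_force: 0.0
```

carry_out(rows=[{"dx":-0.02,"dy":0,"dz":0,"wx":0,"wy":0,"wz":0,"grip":0.012},{"dx":-0.02,"dy":0,"dz":-0.02,"wx":0,"wy":0,"wz":0,"grip":0.012},{"dx":0,"dy":0,"dz":-0.03,"wx":0,"wy":0,"wz":0,"grip":0.012},{"dx":0,"dy":0,"dz":-0.03,"wx":0,"wy":0,"wz":0,"grip":0.012},{"dx":0,"dy":0,"dz":-0.03,"wx":0,"wy":0,"wz":0,"grip":0.012},{"dx":0,"dy":0,"dz":0,"wx":0,"wy":0,"wz":0,"grip":0.012},{"dx":0,"dy":0,"dz":0,"wx":0,"wy":0,"wz":0,"grip":0.012},{"dx":0,"dy":0,"dz":0,"wx":0,"wy":0,"wz":0,"grip":0.012}])

```text
t: 18.85
ee_pos: [0.5799, 0.0643, 0.1992]
ee_rot: [-0.0, 0.788, 0.616, -0.001]
wrist_force: [0.1, -0.2, -0.5]
width: 0.0119
grip_force: 0.0
```

```bash
python3 -c "
from h import *
side('v5')
plan([(0,-46,0,.15)])"
```

```text
t 18.95 tcp tray [ -0.9 -49.6] z 0.1983 head -0.0 w 0.0121 [-0.2  0.8 -0.6]
(0, -46, 0, 0.15) turn wz 0.001 then dx 0.0037 dy 0.0009 dz 0.0483
```

View pics/v5.png

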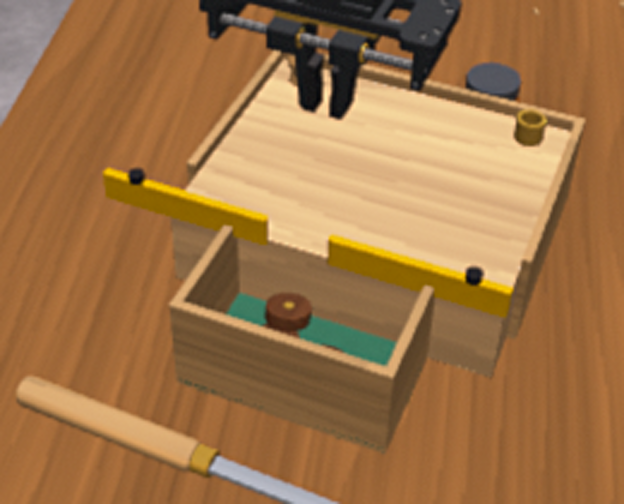

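The deck is clear. One wheel shows at (288,310), and the outer wall mostly hides the others. I'll move the arm aside and check from the top.

carry_out(rows=[{"dx":0,"dy":0,"dz":-0.04,"wx":0,"wy":0,"wz":0,"grip":0.012},{"dx":0.028,"dy":-0.022,"dz":0,"wx":0,"wy":0,"wz":0,"grip":0.012},{"dx":0.028,"dy":-0.022,"dz":0,"wx":0,"wy":0,"wz":0,"grip":0.012},{"dx":0.028,"dy":-0.022,"dz":0,"wx":0,"wy":0,"wz":0,"grip":0.012},{"dx":0.028,"dy":-0.022,"dz":0,"wx":0,"wy":0,"wz":0,"grip":0.012},{"dx":0.028,"dy":-0.022,"dz":0,"wx":0,"wy":0,"wz":0,"grip":0.012},{"dx":0.028,"dy":-0.022,"dz":0,"wx":0,"wy":0,"wz":0,"grip":0.012},{"dx":0.028,"dy":-0.022,"dz":0,"wx":0,"wy":0,"wz":0,"grip":0.012}])

```text
t: 19.62
ee_pos: [0.4769, 0.2932, 0.2383]
ee_rot: [-0.0, 0.788, 0.616, -0.001]
wrist_force: [1.0, 0.5, 0.5]
width: 0.0123
grip_force: 0.0
```

carry_out(rows=[{"dx":0.028,"dy":-0.022,"dz":0,"wx":0,"wy":0,"wz":0,"grip":0.012},{"dx":0.028,"dy":-0.022,"dz":0,"wx":0,"wy":0,"wz":0,"grip":0.012},{"dx":0.028,"dy":-0.022,"dz":0,"wx":0,"wy":0,"wz":0,"grip":0.012},{"dx":0.028,"dy":-0.022,"dz":0,"wx":0,"wy":0,"wz":0,"grip":0.012},{"dx":0.028,"dy":-0.022,"dz":0,"wx":0,"wy":0,"wz":0,"grip":0.012},{"dx":0.028,"dy":-0.022,"dz":0,"wx":0,"wy":0,"wz":0,"grip":0.012},{"dx":0.02,"dy":-0.022,"dz":0,"wx":0,"wy":0,"wz":0,"grip":0.012},{"dx":0,"dy":0,"dz":0,"wx":0,"wy":0,"wz":0,"grip":0.012}])

```text
t: 20.28
ee_pos: [0.3672, 0.5187, 0.2375]
ee_rot: [-0.003, 0.784, 0.62, -0.001]
wrist_force: [-1.1, 0.2, 0.4]
width: 0.0119
grip_force: 0.0
```

```bash
python3 -c "
from h import *
c=camera('top');cv2.imwrite('pics/v6.png',cv2.resize(c['image'][125:325,190:430,::-1],None,fx=3,fy=3,interpolation=2))
for n in('top','side'):
  camera(n)
  for t in('knob_mid','ferrule_mid','wax_mid','chisel_mid'):
    r=nets.find_in(n,t)[:2]; print(n,t,[(np.round(k['box']).tolist(),round(k['conf'],2)) for k in r])"
```

```text
top knob_mid [([379.0, 187.0, 387.0, 201.0], 0.46)]
top ferrule_mid []
top wax_mid []
top chisel_mid [([198.0, 133.0, 251.0, 233.0], 0.73)]
side knob_mid [([298.0, 139.0, 313.0, 154.0], 0.7)]
side ferrule_mid [([394.0, 166.0, 408.0, 182.0], 0.73)]
side wax_mid [([374.0, 149.0, 400.0, 164.0], 0.63)]
side chisel_mid [([185.0, 276.0, 327.0, 343.0], 0.78)]
```

View pics/v6.png

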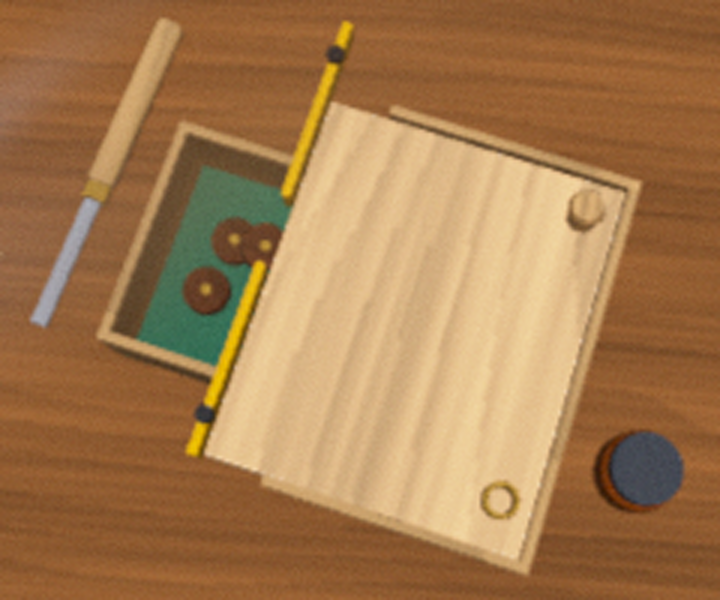

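All three wheels are in the pocket, at (205,290), (235,240) and (263,245), and the bystander objects haven't moved. I'll hand it in.

```bash
python3 -c "
from h import *
print(order.close_job())"
```

```text
the job is handed in; nothing more can be done
None
```

I swept all three wheels one at a time through the gate into the green-floored pocket. The knob, ferrule, wax jar and chisel were still in place, and I handed the job in at about 20 s; the hand-in gave no verdict.

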